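# Set and lock the microtome's knife-holder base

### The arm

A 6-joint arm with a two-finger parallel gripper is mounted at the origin on the work surface. World frame = base frame: x ahead of the robot, y to its left, z up, the work surface at z = 0. Lengths are in m, angles in rad, forces in N, time in s.
With the tool pointing down it reaches from about 0.4 to 0.825 m from the base axis. Payload 7 kg.
Tool frame: the origin (TCP) lies at the very end of the fingers, on their centre line; the grasp point (between the pads) lies 19 mm behind it; z points along the fingers, y is the line along which they close (so a half turn about z gives the same grasp; the last joint's range is limited). The gripper opens to 85 mm and grips with 20 to 120 N. Pads are 22 mm wide; open, the fingers measure 114 mm over their backs; the gripper's body (76 mm by 85 mm) begins 54 mm behind the grasp point. The pads swing forward as they close: fully open they stand 13 mm farther back than shut.
Start: joints at [-1.05, 0.359, 0.012, 0, -1.224, -0.288], TCP at [0.156, -0.657, 0.231] pointing down, gripper open.
Joint ranges: [-3.07, 3.07], [-1.43, 2.12], [-1.02, 1.25], [-3.03, 1.67], [-3.05, -0], [-3.03, 3.03]. Speed limits (rad/s): [2.39, 2.39, 3.01, 3.14, 3.14, 3.14].

### API

Orientations are given as a unit quaternion [x, y, z, w].
In Python, from plant import r gives the robot as it stands. The module is installed in compiled form; this text tells all that it offers.
- The arm moves only by the tool play_rows, never from a script. Its argument "plan" is a list of rows, each a list of 4 numbers: the shift along the tool's x, y, z in units of 1 m (1.0 is 1 m), then the turn about the tool's z in units of 45 degrees (1.0 is 45 degrees). A call has 1 to 12 rows; each row is the pose to reach, as a shift and turn from the pose commanded when the call began, along the tool's axes at that moment; what a row does not reach only later rows make up. A row lasts 1/8 s, in which the tool goes at most 62.5 mm and 10.7 degrees, less where a joint would pass 70% of its speed; a pose out of reach is approached as far as the arm can. A call with a number of a shift or a turn outside -1 to 1 is refused whole. A call with a gripper value outside its range is refused whole. "gripper" is the gripper command: -1 is shut, 1 is fully open, values between are in proportion, set as the call begins (left out, the last holds). The fingers move at their own pace and stop on an object; "newtons" is the grip in N (left out, the last holds). Time passes only in rows, so rows that repeat a pose let the fingers close. It gives the time, the measured TCP pose, the force, the opening and the grip force at its end, in the units of the state.
- r.sense(): the state, without advancing time (a new reading comes with each control period).
- r.grab_frame(name): name is "scene" or "top"; returns a dict with "frame" (420x560x3 uint8, red, green, blue), "K" (3x3 intrinsics, pixels), "cam_to_world" (4x4, takes a point from camera to world coordinates). Camera axes: x right, y down, z forward; pixel columns grow to the right and rows downward; lengths in m; the calibration is good to about 2 mm. A picture is of the moment at which its call begins. There is no depth.
- r.job_done(): hands the job in; it is judged then, once.
The state is a dict: "t": time; "joint_pos": joint angles; "dq": joint speeds; "joint_efforts": joint torques, N m; "tool_pos": TCP position; "tool_rot": TCP orientation; "ft_force": force on the tool from outside, world axes, zero at the start; "wrist_torque": the same for the moment, N m; "finger_gap": opening from 0.0 (shut) to 1.0 (fully open); "gripper_force": force on a finger pad.
Only numpy, scipy, OpenCV 4.12 (cv2) and the standard library are available. Lean on these libraries where they do the work, as an engineer would, in place of code of your own. Each camera call takes 0.05 s, during which the arm holds its last target. There are 200 camera calls.

### The job

The knife-holder base of the microtome was left loose and pulled back. Slide it along the bed rail until the white index on its foot lines up with the red pointer, then turn the clamping lever clockwise until it grips firmly, but do not overtighten it. Leave the base locked at the mark, and do not disturb the other things on the bench.

Things in the scene. Friction and masses are not known exactly. Their poses are not given: they have to be found in the camera images.
- microtome: (Lengths here and below in mm.) Rotary microtome, fixed: cream hood 290 x 260, 263 high; before it a grey bed 150 wide (x), top 30 above the bench, with a steel guide rail along y. Origin on the bench below the lever's turning axis; +y runs along the rail away from the hood: hood from y = -200 to -470, bed to +70. Specimen head juts from the hood to y = -150, up to 146 high,.
- holder: Loose 0.9 kg knife-holder base, blade out; slides only along the microtome's y (28 each way from the slot's middle, about 5 N of drag), 1 mm side play. Origin: middle of the slot, at the underside (bed level); axes as the microtome's. Foot 84 mm wide (x), y = -112 to +45, top 50 above the bench, with a slot 14 x 66 around the clamp's stud. Pushed near the top of its block it may tip and bind.
- holder_block (a point): Centre of the aluminium block on the holder's foot, by which it can be gripped or pushed: 60 wide (x) x 30 (y) x 68 mm high, top 118 above the bench and 34 above this point. Grip it about here, not higher. It stands on the hood half of the foot.
- holder_index (a point): Free end of the white index tab (3 mm wide) that sticks out of the +x edge of the holder's foot, 46 above the bench, marked on by a white line across the foot. Axes as the holder's.
- pointer_tip (a point): Tip of the red pointer (nose 3 mm wide on a 12 wide red block) fixed on the +x edge of the bed; axes as the microtome's. The holder is set when index and tip have the same microtome y, so that they face each other across a 4 mm gap; at the start it is 14 to 48 short of it and must move towards the hood (-y).
- lever: Clamping lever on the stud through the slot, with a brass pad under it that presses on the foot. Origin on its upright turning axis, 38 mm above the bench; z up, x along the arm. Hub 24 thick, top 100 high. Clockwise from above tightens. How far it turns before the pad bites differs each time, 0.15 to 1.45 rad, and can only be felt; it stays where it is left.
- lever_grip (a point): Middle of the lever's black round grip, 16 mm thick, from 36 to 76 out from the axis, rising outwards; this point is 58 out, 104 above the bench. Moving it sideways here takes 6 to 7 N while loose; once the pad bites the push climbs by about 10 N in 15 mm. From 10 N it is firm, 12 N is good, above 15 N overtightened. Held still, the reading sags: 2 to 3 N loose, about 6 N firm.
- reagent: Loose amber bottle with black cap, 56 mm across, 105 high, on the bench; leave alone. Origin at its base.
- slide_box: Loose white box for slides, 97 x 77 x 36 mm, on the bench; leave alone. Origin at its base.
- basket: Loose round perforated steel basket, 60 mm across, 75 high, on the bench; leave alone. Origin at its base.

How it is judged:
On the way, in this order (a step that is already met when the one before it is completed fails the run):
1. the base is slid until its white index stands at the red pointer, within 3 mm (y of holder_index in the frame of pointer_tip between -0.003 and 0.003 m and linear speed of holder below 0.005 m/s), for 0.2 s.
2. the clamp is tightened with the base at the mark (y of holder_index in the frame of pointer_tip between -0.003 and 0.003 m and contact force between lever and holder above 35 N), for 0.2 s.
At the end, for the whole second after the job is handed in: The white index stands within 3 mm of the red pointer along the bed, the lever's pad presses the foot with more than 35 N, and base and lever are at rest and released (all of step 2 and linear speed of holder below 0.005 m/s and angular speed of lever below 0.05 rad/s); the robot touches nothing.
It fails at once if the clamp is overtightened: its pad presses the foot with more than 110 N (contact force between lever and holder above 110 N).
It fails at once if a bystander is moved by more than 15 mm (distance of any of reagent, slide_box, basket from where it was at the start of the episode above 0.015 m).
It also fails if it takes over 67 s, if anything falls off the work surface, if the arm or the gripper's body presses on something with over 40 N, if the wrist force passes 120 N, or if a joint passes its speed limit or range.

## Working session

There is one attempt and no reset: what is moved stays moved. The work goes in short steps, Python scripts to look and compute and a tool call to move; the robot and the scene stay as the last step left them, time stands still between calls to the robot, and variables do not carry over. Pictures are saved under pics/ and viewed, at most 10 in all, crops included, and the job is handed in when it is done.

Besides the shell and the picture viewer there is one more tool, called after "Emit:" by a JSON object that holds its "name" and its "arguments", one argument or row to a line. play_rows: Moves the arm, as the interface text tells. Shifts and turns lie within -1 to 1; 1 stands for 1 m of shift or 45 degrees of turn. Its arguments: {"type":"object","properties":{"plan":{"type":"array","items":{"type":"array","items":{"type":"number"}}},"gripper":{"type":"number"},"newtons":{"type":"number"}},"required":["plan"]}

```bash
mkdir -p pics
cat > h.py <<'E'
import numpy as np, cv2
from plant import r
def snap(n,f):
    d=r.grab_frame(n); np.savez(f'{f}.npz',**d); cv2.imwrite(f'pics/{f}.png',d['frame'][:,:,::-1]); return d
def px(f,u,v,z):
    d=np.load(f'{f}.npz'); T=d['cam_to_world']; ray=T[:3,:3]@np.linalg.solve(d['K'],[u,v,1.]); o=T[:3,3]
    return o+ray*(z-o[2])/ray[2]
def proj(f,p):
    d=np.load(f'{f}.npz'); T=d['cam_to_world']; c=T[:3,:3].T@(np.array(p)-T[:3,3]); q=d['K']@c; return q[:2]/q[2]
def crop(f,u0,v0,u1,v1,s,g):
    im=cv2.imread(f'pics/{f}.png')[v0:v1,u0:u1]; cv2.imwrite(f'pics/{g}.png',cv2.resize(im,None,fx=s,fy=s,interpolation=cv2.INTER_CUBIC))
E
python3 - <<'E'
from h import *
for n in('top','scene'):
    d=snap(n,n+'0'); print(d['K'].round(1).tolist(),d['cam_to_world'].round(3).tolist())
print(r.sense())
a=cv2.imread('pics/top0.png');b=cv2.imread('pics/scene0.png')
E
```

```text
[[389.7, 0.0, 284.4], [0.0, 389.7, 209.3], [0.0, 0.0, 1.0]] [[0.023, -0.998, 0.061, 0.533], [-1.0, -0.023, -0.005, 0.124], [0.006, -0.061, -0.998, 0.747], [0.0, 0.0, 0.0, 1.0]]
[[461.5, 0.0, 281.8], [0.0, 461.5, 210.2], [0.0, 0.0, 1.0]] [[0.209, 0.776, -0.595, 1.039], [0.978, -0.17, 0.123, 0.038], [-0.006, -0.608, -0.794, 0.678], [0.0, 0.0, 0.0, 1.0]]
{'t': 0.1, 'joint_pos': array([-1.04986574e+00,  3.59293131e-01,  1.11581153e-02, -2.94052109e-04,
       -1.22411407e+00, -2.88082313e-01]), 'dq': array([ 0.00104929, -0.00167999,  0.00080209,  0.00200202,  0.00026472,
        0.00117915]), 'joint_efforts': array([-2.96957012e-03, -5.84763050e+01,  2.94110924e+01,  6.95465103e+00,
       -3.16273676e-03, -3.45222411e-06]), 'tool_pos': array([ 0.15561371, -0.65637433,  0.23047763]), 'tool_rot': array([-1.16111554e-01,  9.93235904e-01,  7.22167609e-04, -1.58792596e-04]), 'ft_force': array([-0.55166667,  0.3223014 , -0.189648  ]), 'wrist_torque': array([ 0.01108567,  0.03986623, -0.00632175]), 'gripper_force': 0.0, 'finger_gap': 1.0010471895087416}
```

View pics/top0.png

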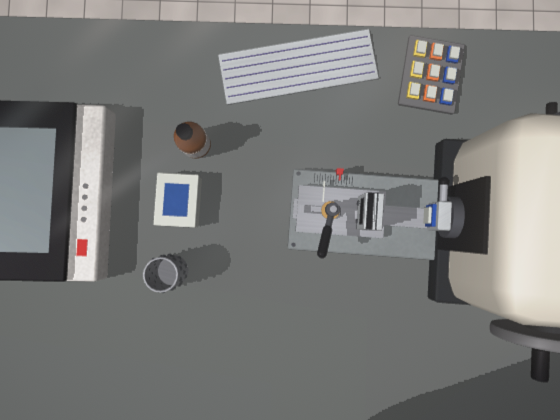

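View pics/scene0.png

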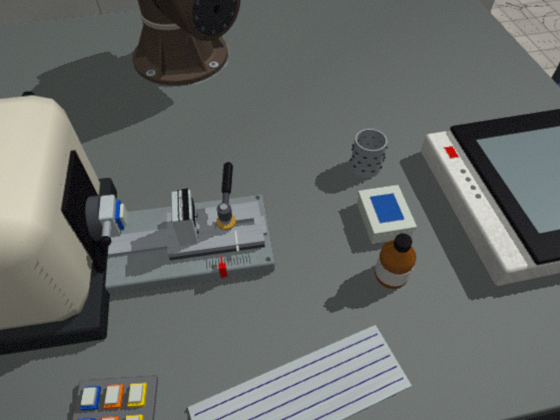

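Top: the bed spans about u290-440, v170-258, the red pointer is at (340,172), the index line near (324,190), the lever hub at (332,210), the grip end at (322,252) and the block at (371,212). The scene view agrees: pointer (222,268), index (237,242).

Run:
```python
from h import *
crop('top0',280,160,400,270,5,'c1'); crop('scene0',150,150,290,290,4,'c2')
a=cv2.imread('pics/c1.png');b=cv2.imread('pics/c2.png');print(a.shape,b.shape)
```

```text
(550, 600, 3) (560, 560, 3)
```

View pics/c1.png

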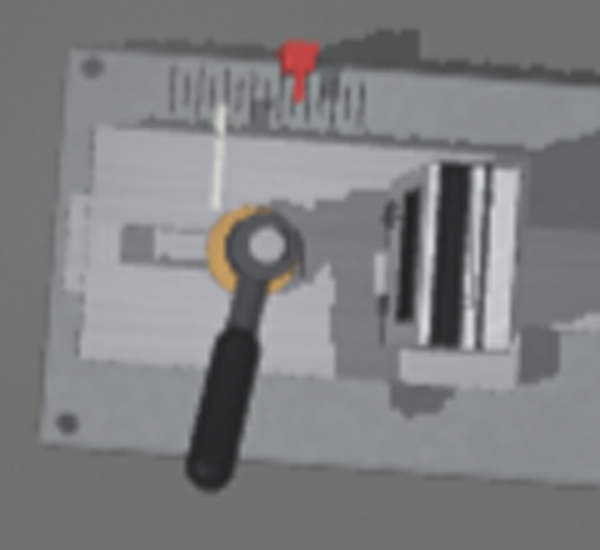

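View pics/c2.png

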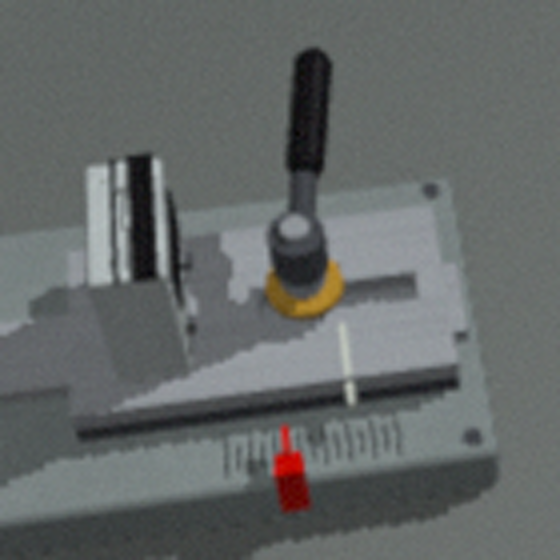

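c1: index tip (222,103), pointer tip (299,100), hub top (268,243), grip end (210,475), block top right of x≈430–520, y 163–350. c2: pointer tip (286,428), index end (350,404), hub top (295,225).

```bash
cat >> h.py <<'E'
def T(u,v,z,f='top0',o=(280,160),s=5): return px(f,o[0]+(u+.5)/s-.5,o[1]+(v+.5)/s-.5,z)
def S(u,v,z,f='scene0',o=(150,150),s=4): return T(u,v,z,f,o,s)
E
python3 - <<'E'
from h import *
h1,h2=T(92,67,.03),T(67,424,.03);d=h1-h2;print('holes',h1,h2,'xdir ang',np.degrees(np.arctan2(d[1],d[0])),np.linalg.norm(d))
g1,g2=S(472,437,.03),S(431,190,.03);d=g1-g2;print(g1,g2,np.degrees(np.arctan2(d[1],d[0])))
print('idx',T(222,103,.046),S(350,404,.046));print('ptr',T(299,100,.046),S(286,428,.046))
print('hub',T(268,243,.1),S(295,225,.1))
print('gripend',T(208,485,.108),S(314,52,.112)); print('grip start',T(247,330,.09),S(304,170,.09))
print('block',[T(*p,.118).round(4) for p in((430,163),(522,165),(518,352),(422,350))])
print('blockS',[S(*p,.118).round(4) for p in((85,163),(152,155),(90,280),(157,280))])
E
```

```text
holes [0.64462703 0.09664866 0.03      ] [0.51257816 0.10306204 0.03      ] xdir ang -2.780568268439491 0.13220452063505828
[0.64628512 0.09479957 0.03      ] [0.51460953 0.10157164 0.03      ] -2.9441250733325597
idx [0.63012006 0.04989797 0.046     ] [0.63021541 0.04818279 0.046     ]
ptr [0.63187988 0.02200732 0.046     ] [0.6359851  0.02139311 0.046     ]
hub [0.57607578 0.03948926 0.1       ] [0.57733478 0.03872646 0.1       ]
gripend [0.49598888 0.05890219 0.108     ] [0.49708786 0.05887008 0.112     ]
grip start [0.54720079 0.0448176  0.09      ] [0.5414319  0.04625157 0.09      ]
block [array([ 0.6021, -0.0104,  0.118 ]), array([ 0.6022, -0.0403,  0.118 ]), array([ 0.5415, -0.0394,  0.118 ]), array([ 0.5414, -0.0084,  0.118 ])]
blockS [array([ 0.543 , -0.0383,  0.118 ]), array([ 0.5445, -0.0121,  0.118 ]), array([ 0.6013, -0.0403,  0.118 ]), array([ 0.6067, -0.0156,  0.118 ])]
```

Emit:
{"name": "play_rows", "arguments": {
  "plan": [
    [0,0,-0.06,0],
    [0,0,-0.12,0],
    [0,0,-0.15,0],
    [-0.55,0.518,-0.15,-0.3],
    [-0.55,0.518,-0.15,-0.6],
    [-0.55,0.518,-0.15,-1],
    [-0.55,0.518,-0.15,-1],
    [-0.55,0.518,-0.15,-1],
    [-0.55,0.518,-0.15,-1],
    [-0.55,0.518,-0.15,-1],
    [-0.55,0.518,-0.15,-1],
    [-0.55,0.518,-0.15,-1]
  ],
  "gripper": 1
}}

```text
t: 1.6
tool_pos: [0.4657, -0.185, 0.3813]
tool_rot: [-0.487, 0.873, -0.0, 0.0]
ft_force: [0.7, -1.1, -0.4]
finger_gap: 1.0
gripper_force: 0.0
```

```bash
cat >> h.py <<'E'
from scipy.spatial.transform import Rotation as Ro
def go(x,y,z,head):  # shift+turn to put TCP at xyz with tool-y heading (deg)
    s=r.sense(); R=Ro.from_quat(s['tool_rot']).as_matrix(); d=R.T@(np.array([x,y,z])-s['tool_pos'])
    h=np.degrees(np.arctan2(R[1,1],R[0,1])); t=-(head-h); t=(t+90)%180-90
    print('t',round(s['t'],2),'pos',s['tool_pos'].round(4),'head',h.round(2),'F',s['ft_force'].round(2),'gap',round(s['finger_gap'],3)); print('shift',d.round(4),'turn',round(t/45,3))
E
python3 -c "
from h import *
go(.573,-.0255,.16,-2.9)"
```

```text
t 1.6 pos [ 0.4657 -0.185   0.3813] head 148.35 F [ 0.71 -1.13 -0.39] gap 1.0
shift [-0.192  -0.0076  0.2214] turn -0.639
```

Emit:
{"name": "play_rows", "arguments": {
  "plan": [
    [-0.192,-0.008,0,-0.639],
    [-0.192,-0.008,0,-0.639],
    [-0.192,-0.008,0,-0.639],
    [-0.192,-0.008,0.06,-0.639],
    [-0.192,-0.008,0.12,-0.639],
    [-0.192,-0.008,0.18,-0.639],
    [-0.192,-0.008,0.22,-0.639],
    [-0.192,-0.008,0.22,-0.639],
    [-0.192,-0.008,0.22,-0.639]
  ]
}}

```text
t: 2.72
tool_pos: [0.5739, -0.0278, 0.163]
tool_rot: [-0.689, 0.725, -0.001, 0.001]
ft_force: [0.4, 0.7, 1.0]
finger_gap: 1.0
gripper_force: 0.0
```

```bash
python3 -c "
from h import *
go(.573,-.0255,.065,-2.9)
snap('scene','s1');crop('s1',80,80,290,290,3,'s1c')"
```

```text
t 2.73 pos [ 0.5739 -0.0278  0.163 ] head 177.12 F [0.39 0.75 1.01] gap 1.0
shift [-0.0022  0.0012  0.098 ] turn 0.0
```

View pics/s1c.png

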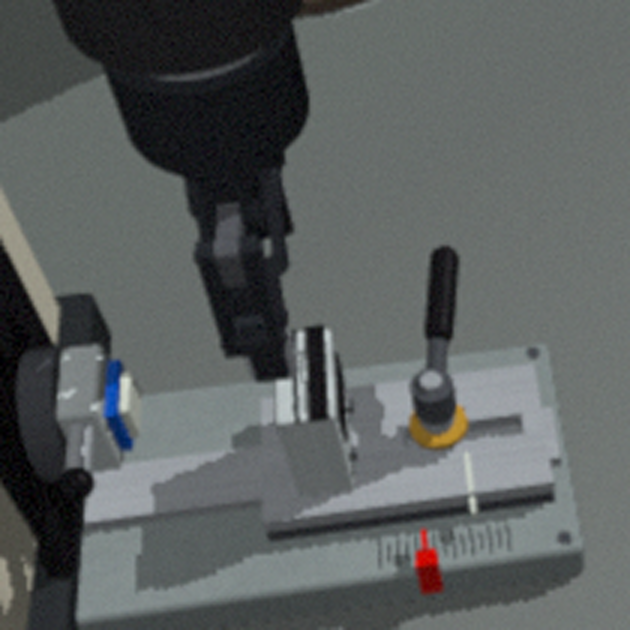

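```bash
python3 -c "
from h import *
for p in [(.574,-.028,.163),(.622,-.03,.176),(.526,-.028,.176),(.573,-.025,.118)]: print(p,((proj('s1',p)-80)*3).round())"
```

```text
(0.574, -0.028, 0.163) [280. 316.]
(0.622, -0.03, 0.176) [277. 376.]
(0.526, -0.028, 0.176) [268. 228.]
(0.573, -0.025, 0.118) [303. 371.]
```

The view shows the fingertips (near one at (265,375)) straddling the block, whose top is centred at about (305,372). Both match the projections, so I descend.

Emit:
{"name": "play_rows", "arguments": {
  "plan": [
    [-0.002,0.001,0.05,0],
    [-0.002,0.001,0.09,0],
    [-0.002,0.001,0.098,0],
    [-0.002,0.001,0.098,0]
  ]
}}

```text
t: 3.28
tool_pos: [0.573, -0.0256, 0.0648]
tool_rot: [-0.689, 0.725, -0.001, 0.001]
ft_force: [-0.2, 0.8, 1.4]
finger_gap: 1.001
gripper_force: 0.0
```

Emit:
{"name": "play_rows", "arguments": {
  "plan": [
    [0,0,0,0],
    [0,0,0,0],
    [0,0,0,0],
    [0,0,0,0],
    [0,0,0,0],
    [0,0,0,0]
  ],
  "gripper": -1,
  "newtons": 40
}}

```text
t: 4.03
tool_pos: [0.5734, -0.0255, 0.0654]
tool_rot: [-0.689, 0.725, -0.001, 0.001]
ft_force: [0.4, 0.4, 7.3]
finger_gap: 0.699
gripper_force: 39.2
```

```bash
python3 -c "
from h import *
go(.573,-.0255,.065,-2.9)"
```

```text
t 4.03 pos [ 0.5734 -0.0255  0.0654] head 177.12 F [0.36 0.44 7.29] gap 0.699
shift [0.     0.0004 0.0004] turn 0.001
```

Emit:
{"name": "play_rows", "arguments": {
  "plan": [
    [0.004,0,0,0],
    [0.008,0,0,0],
    [0.012,0,0,0],
    [0.016,0,0,0],
    [0.02,0,0,0],
    [0.023,0,0,0],
    [0.023,0,0,0],
    [0.023,0,0,0]
  ]
}}

```text
t: 5.03
tool_pos: [0.573, -0.0477, 0.0654]
tool_rot: [-0.689, 0.725, -0.001, 0.002]
ft_force: [1.0, 4.5, 5.0]
finger_gap: 0.699
gripper_force: 39.3
```

```bash
python3 -c "
from h import *
go(.573,-.0255,.065,-2.9)
snap('scene','s2');snap('top','t2')
crop('s2',185,210,265,290,7,'a');crop('t2',310,160,370,220,9,'b')
a=cv2.imread('pics/a.png')[:540];b=cv2.imread('pics/b.png');n=min(len(a),len(b));m=np.hstack([a[:n],b[:n]]);m=m[:, :];cv2.imwrite('pics/m2.png',cv2.resize(m,None,fx=.7,fy=.7));print(m.shape)"
```

```text
t 5.03 pos [ 0.573  -0.0477  0.0654] head 177.12 F [0.98 4.52 5.01] gap 0.699
shift [-0.0221  0.0011  0.0005] turn 0.0
(540, 1100, 3)
```

View pics/m2.png

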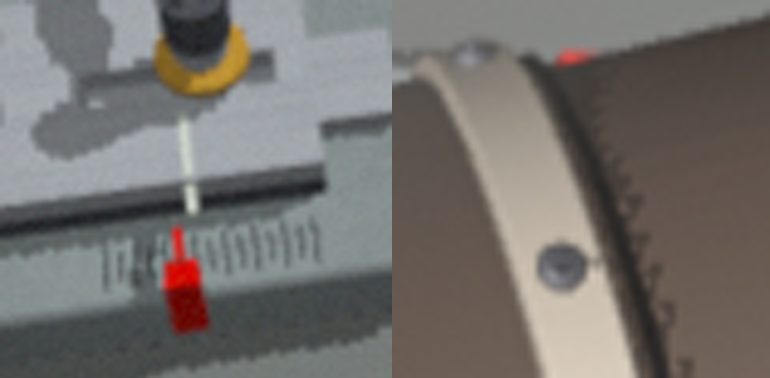

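The scene crop shows the index end at (193,212) and the pointer tip at (178,230), so it still needs a few mm. The top view is blocked by the arm.

```bash
python3 -c "
from h import *
i=S(193,212,.046,'s2',(185,210),4.9);p=S(178,230,.046,'s2',(185,210),4.9);d=i-p
print(i,p,d@[.05,.9987,0],d@[.9987,-.05,0])
i=S(185,125,.05,'s2',(185,210),4.9);print(i)
"
```

```text
[0.62992413 0.02683824 0.046     ] [0.635761   0.02110599 0.046     ] 0.00543295301335729 -0.006115901389860404
[0.59775274 0.0289254  0.05      ]
```

Emit:
{"name": "play_rows", "arguments": {
  "plan": [
    [0.002,0,0,0],
    [0.004,0,0,0],
    [0.0052,0,0,0],
    [0.0052,0,0,0],
    [0.0052,0,0,0],
    [0.0052,0,0,0]
  ]
}}

```text
t: 5.88
tool_pos: [0.5727, -0.0526, 0.0654]
tool_rot: [-0.689, 0.725, -0.001, 0.002]
ft_force: [1.2, 7.3, 6.0]
finger_gap: 0.695
gripper_force: 39.3
```

```bash
python3 -c "
from h import *
go(.573,-.0255,.065,-2.9)
snap('scene','s3')
crop('s3',190,225,250,275,12,'s3c')"
```

```text
t 5.88 pos [ 0.5727 -0.0526  0.0654] head 177.12 F [1.19 7.25 6.02] gap 0.695
shift [-0.0271  0.0011  0.0005] turn 0.001
```

View pics/s3c.png

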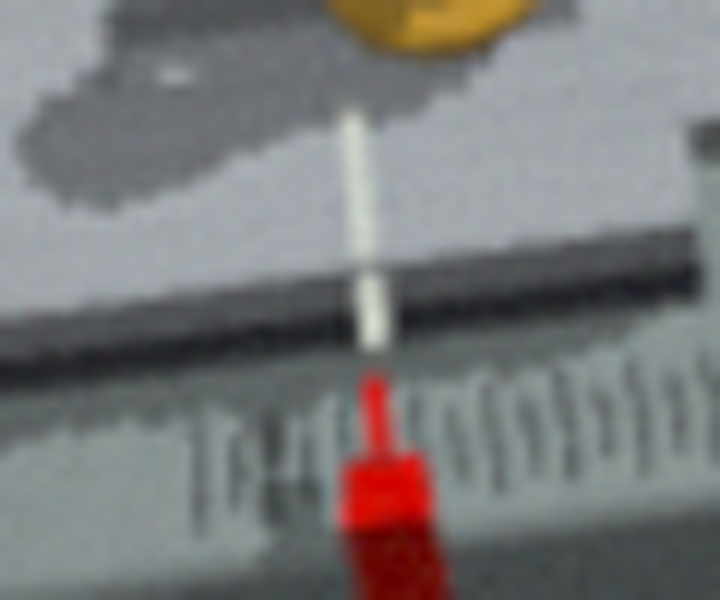

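Index end (374,350) and pointer tip (374,375) are in line to within about 0.5 mm. I relax the push, release and lift.

Emit:
{"name": "play_rows", "arguments": {
  "plan": [
    [-0.0008,0,0,0],
    [-0.0008,0,0,0],
    [-0.0008,0,0,0]
  ]
}}

```text
t: 6.3
tool_pos: [0.5727, -0.0525, 0.0654]
tool_rot: [-0.689, 0.725, -0.001, 0.002]
ft_force: [2.5, 1.9, 7.2]
finger_gap: 0.702
gripper_force: 39.2
```

Emit:
{"name": "play_rows", "arguments": {
  "plan": [
    [0,0,0,0],
    [0,0,0,0],
    [0,0,0,0],
    [0,0,0,0],
    [0,0,-0.03,0],
    [0,0,-0.08,0],
    [0,0,-0.13,0],
    [0,0,-0.13,0]
  ],
  "gripper": 1
}}

```text
t: 7.3
tool_pos: [0.5729, -0.0529, 0.1978]
tool_rot: [-0.689, 0.725, -0.002, 0.003]
ft_force: [0.2, 0.3, -1.6]
finger_gap: 0.999
gripper_force: 0.0
```

Run:
```python
from h import *
snap('scene','s4')
crop('s4',190,225,250,275,12,'s4c')
# template match of white tab/pointer vs s3
a=cv2.imread('pics/s3.png',0);b=cv2.imread('pics/s4.png',0)
for n,(u0,v0,u1,v1) in dict(idx=(214,232,228,255),ptr=(214,255,232,275)).items():
    A=cv2.resize(a[v0:v1,u0:u1],None,fx=8,fy=8,interpolation=2);B=cv2.resize(b[v0-3:v1+3,u0-3:u1+3],None,fx=8,fy=8,interpolation=2)
    m=cv2.matchTemplate(B,A,cv2.TM_CCOEFF_NORMED);_,s,_,l=cv2.minMaxLoc(m);print(n,s,l[0]/8-3,l[1]/8-3)
# lever
ax=np.array([.5767,.039]); th=np.degrees(np.arctan2(.0589-.039,.4965-.5767)); print('lever ang',th)
```

```text
idx 0.9977519512176514 0.0 0.0
ptr 0.9944829344749451 0.0 0.0
lever ang 166.06465888654506
```

Run:
```python
from h import *
print(r.sense()['joint_pos'].round(3))
go(.5203,.0525,.16,76.5)
```

```text
[ 0.248  0.218 -0.271  0.    -1.078 -0.299]
t 7.35 pos [ 0.5714 -0.0529  0.1953] head 177.09 F [ 0.26  0.09 -1.48] gap 0.999
shift [-0.1027  0.0565  0.0352] turn -1.765
```

Emit:
{"name": "play_rows", "arguments": {
  "plan": [
    [-0.05,0.028,0,-0.25],
    [-0.1027,0.0565,0,-0.5],
    [-0.1027,0.0565,0,-0.75],
    [-0.1027,0.0565,0,-1],
    [-0.1027,0.0565,0,-1],
    [-0.1027,0.0565,0,-1]
  ],
  "gripper": 0.1
}}

```text
t: 8.1
tool_pos: [0.5189, 0.052, 0.1926]
tool_rot: [0.913, -0.408, -0.0, 0.0]
ft_force: [-0.1, -0.4, 0.0]
finger_gap: 0.55
gripper_force: 0.0
```

Run:
```python
from h import *
go(.5203,.0525,.15,76.5)
```

```text
t 8.1 pos [0.5189 0.052  0.1926] head -138.11 F [-0.14 -0.37  0.02] gap 0.55
shift [ 0.0006 -0.0014  0.0426] turn -0.769
```

Emit:
{"name": "play_rows", "arguments": {
  "plan": [
    [0.0006,-0.0014,0,-0.25],
    [0.0006,-0.0014,0.02,-0.5],
    [0.0006,-0.0014,0.0426,-0.769],
    [0.0006,-0.0014,0.0426,-0.769],
    [0.0006,-0.0014,0.0426,-0.769]
  ]
}}

```text
t: 8.72
tool_pos: [0.5206, 0.0524, 0.1502]
tool_rot: [0.993, -0.118, -0.0, 0.0]
ft_force: [0.3, 0.4, 0.3]
finger_gap: 0.552
gripper_force: 0.0
```

Run:
```python
from h import *
go(.5203,.0525,.085,76.5)
snap('scene','s5');crop('s5',130,110,290,270,3.7,'s5c')
for p in [(.5203,.0525,.104),(.5203,.0525,.15),(.5203+.0235*.233,.0525+.0235*.972,.155),(.5203-.0235*.233,.0525-.0235*.972,.155)]: print(((proj('s5',p)-[130,110])*3.7).round())
```

```text
t 8.72 pos [0.5206 0.0524 0.1502] head -103.5 F [0.29 0.38 0.33] gap 0.552
shift [-0.0003 -0.      0.0652] turn 0.0
[358. 246.]
[347. 175.]
[401. 167.]
[291. 166.]
```

View pics/s5c.png

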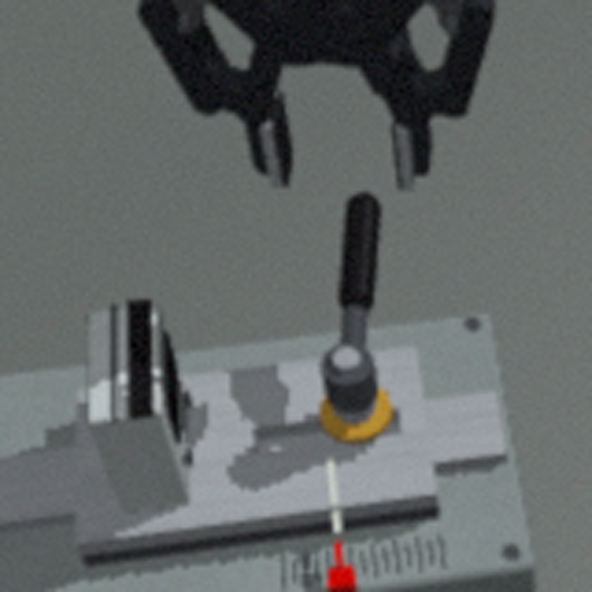

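The fingers straddle the black grip, which is centred at about (361,245) against (358,246) predicted, and the index still lines up at (337,530). Descend and close.

Emit:
{"name": "play_rows", "arguments": {
  "plan": [
    [0,0,0.04,0],
    [0,0,0.065,0],
    [0,0,0.065,0],
    [0,0,0.065,0]
  ]
}}

```text
t: 9.28
tool_pos: [0.5215, 0.053, 0.0868]
tool_rot: [0.993, -0.116, 0.001, -0.0]
ft_force: [0.9, 0.5, 0.0]
finger_gap: 0.551
gripper_force: 0.0
```

Emit:
{"name": "play_rows", "arguments": {
  "plan": [
    [0,0,0,0],
    [0,0,0,0],
    [0,0,0,0],
    [0,0,0,0],
    [0,0,0,0],
    [0,0,0,0]
  ],
  "gripper": -1,
  "newtons": 30
}}

```text
t: 10.02
tool_pos: [0.5213, 0.0532, 0.0868]
tool_rot: [0.993, -0.116, 0.001, -0.0]
ft_force: [-1.9, 1.4, 6.5]
finger_gap: 0.175
gripper_force: 29.2
```

```bash
cat >> h.py <<'E'
def arc(degs,a0=None,ax=(.5767,.039)):
    s=r.sense(); R=Ro.from_quat(s['tool_rot']).as_matrix(); F=s['ft_force']; p=s['tool_pos'][:2]-ax; a=np.arctan2(p[1],p[0])
    t=np.array([np.sin(a),-np.cos(a)]); h=np.degrees(np.arctan2(R[1,1],R[0,1]))
    print('t',round(s['t'],2),'ang',np.degrees(a).round(2),'head-ang',(h-np.degrees(a)).round(2),'rad',np.hypot(*p).round(4),'Ftan',(F[:2]@t).round(2),'Frad',(F[:2]@p/np.hypot(*p)).round(2),'Fz',F[2].round(2),'gap',round(s['finger_gap'],3))
    rows=[]
    for d in degs:
        b=a-np.radians(d); q=np.hypot(*p)*np.array([np.cos(b),np.sin(b)])-p
        rows.append([*(R.T@[*q,0]).round(4)[:2].tolist(),0,round(d/45,3)])
    print(rows)
E
python3 -c "
from h import *
arc(range(2,25,2))"
```

```text
t 10.03 ang 165.65 head-ang -268.95 rad 0.0572 Ftan 0.88 Frad 2.23 Fz 6.51 gap 0.175
[[0.0001, -0.002, 0, 0.044], [0.0002, -0.004, 0, 0.089], [0.0004, -0.006, 0, 0.133], [0.0007, -0.0079, 0, 0.178], [0.0011, -0.0099, 0, 0.222], [0.0015, -0.0119, 0, 0.267], [0.002, -0.0138, 0, 0.311], [0.0025, -0.0157, 0, 0.356], [0.0031, -0.0176, 0, 0.4], [0.0038, -0.0195, 0, 0.444], [0.0046, -0.0213, 0, 0.489], [0.0054, -0.0232, 0, 0.533]]
```

Emit:
{"name": "play_rows", "arguments": {
  "plan": [
    [0.0001,-0.002,0,0.044],
    [0.0002,-0.004,0,0.089],
    [0.0004,-0.006,0,0.133],
    [0.0007,-0.008,0,0.178],
    [0.0011,-0.01,0,0.222],
    [0.0015,-0.012,0,0.267]
  ]
}}

```text
t: 10.78
tool_pos: [0.5251, 0.0636, 0.0868]
tool_rot: [0.976, -0.219, 0.0, 0.0]
ft_force: [-1.3, -3.2, 6.7]
finger_gap: 0.175
gripper_force: 29.1
```

```bash
python3 -c "
from h import *
arc([1.5,3,4.5,6,7.5,8])"
```

```text
t 10.78 ang 154.53 head-ang -269.87 rad 0.0572 Ftan -3.43 Frad -0.14 Fz 6.73 gap 0.175
[[0.0, -0.0015, 0, 0.033], [0.0001, -0.003, 0, 0.067], [0.0002, -0.0045, 0, 0.1], [0.0003, -0.006, 0, 0.133], [0.0005, -0.0075, 0, 0.167], [0.0006, -0.008, 0, 0.178]]
```

```bash
cat >> h.py <<'E'
_a=arc
def arc(d):
    _a(d); s=r.sense(); p=s['tool_pos'][:2]-[.5767,.039]; F=s['ft_force']; M=s['wrist_torque']
    print('Mz',M[2].round(3),'eff push at 58',((p[0]*F[1]-p[1]*F[0]+M[2])/.058).round(2))
E
python3 -c "
from h import *
arc([6])"
```

```text
t 10.78 ang 154.53 head-ang -269.87 rad 0.0572 Ftan -3.43 Frad -0.14 Fz 6.73 gap 0.175
[[0.0003, -0.006, 0, 0.133]]
Mz 0.153 eff push at 58 6.02
```

Emit:
{"name": "play_rows", "arguments": {
  "plan": [
    [0.0001,-0.002,0,0.044],
    [0.0002,-0.004,0,0.089],
    [0.0003,-0.006,0,0.133]
  ]
}}

```text
t: 11.15
tool_pos: [0.5279, 0.0689, 0.0868]
tool_rot: [0.963, -0.27, 0.0, 0.0]
ft_force: [-2.3, -4.0, 7.5]
finger_gap: 0.174
gripper_force: 29.1
```

```bash
python3 -c "
from h import *
arc([2,4,6])"
```

```text
t 11.15 ang 148.52 head-ang -269.85 rad 0.0572 Ftan -4.58 Frad -0.09 Fz 7.53 gap 0.174
[[0.0, -0.002, 0, 0.044], [0.0002, -0.004, 0, 0.089], [0.0003, -0.006, 0, 0.133]]
Mz 0.233 eff push at 58 8.55
```

Emit:
{"name": "play_rows", "arguments": {
  "plan": [
    [0,-0.001,0,0.022],
    [0,-0.002,0,0.044]
  ]
}}

```text
t: 11.4
tool_pos: [0.529, 0.0706, 0.0868]
tool_rot: [0.958, -0.286, 0.0, 0.0]
ft_force: [-1.6, -3.5, 8.4]
finger_gap: 0.175
gripper_force: 29.1
```

```bash
python3 -c "
from h import *
arc([2])"
```

```text
t 11.4 ang 146.54 head-ang -269.81 rad 0.0572 Ftan -3.78 Frad -0.62 Fz 8.42 gap 0.175
[[0.0, -0.002, 0, 0.044]]
Mz 0.177 eff push at 58 6.77
```

Emit:
{"name": "play_rows", "arguments": {
  "plan": [
    [0,-0.0015,0,0.033],
    [0.0001,-0.003,0,0.067],
    [0.0002,-0.0045,0,0.1],
    [0.0003,-0.006,0,0.133]
  ]
}}

```text
t: 11.9
tool_pos: [0.5325, 0.0754, 0.0868]
tool_rot: [0.942, -0.336, 0.0, 0.0]
ft_force: [-1.3, -3.6, 7.2]
finger_gap: 0.174
gripper_force: 29.1
```

```bash
python3 -c "
from h import *
arc([2,4,6])"
```

```text
t 11.9 ang 140.58 head-ang -269.87 rad 0.0573 Ftan -3.6 Frad -1.25 Fz 7.18 gap 0.174
[[0.0, -0.002, 0, 0.044], [0.0001, -0.004, 0, 0.089], [0.0003, -0.006, 0, 0.133]]
Mz 0.232 eff push at 58 7.55
```

Emit:
{"name": "play_rows", "arguments": {
  "plan": [
    [0,-0.0015,0,0.033],
    [0.0001,-0.003,0,0.067],
    [0.0002,-0.0045,0,0.1],
    [0.0003,-0.006,0,0.133]
  ]
}}

```text
t: 12.4
tool_pos: [0.5365, 0.0798, 0.0868]
tool_rot: [0.923, -0.385, 0.0, 0.0]
ft_force: [-2.0, -3.4, 7.7]
finger_gap: 0.17
gripper_force: 29.1
```

```bash
python3 -c "
from h import *
arc([2,4,6])"
```

```text
t 12.4 ang 134.6 head-ang -269.86 rad 0.0573 Ftan -3.8 Frad -1.04 Fz 7.65 gap 0.17
[[0.0, -0.002, 0, 0.044], [0.0001, -0.004, 0, 0.089], [0.0003, -0.006, 0, 0.133]]
Mz 0.198 eff push at 58 7.17
```

Emit:
{"name": "play_rows", "arguments": {
  "plan": [
    [0,-0.0015,0,0.033],
    [0.0001,-0.003,0,0.067],
    [0.0002,-0.0045,0,0.1],
    [0.0003,-0.006,0,0.133]
  ]
}}

```text
t: 12.9
tool_pos: [0.541, 0.0837, 0.0868]
tool_rot: [0.902, -0.432, 0.0, 0.0]
ft_force: [-2.6, -3.4, 8.0]
finger_gap: 0.174
gripper_force: 29.1
```

```bash
python3 -c "
from h import *
arc([6])"
```

```text
t 12.9 ang 128.61 head-ang -269.86 rad 0.0573 Ftan -4.12 Frad -1.06 Fz 8.01 gap 0.174
[[0.0003, -0.006, 0, 0.133]]
Mz 0.188 eff push at 58 7.31
```

Emit:
{"name": "play_rows", "arguments": {
  "plan": [
    [0,-0.0015,0,0.033],
    [0.0001,-0.003,0,0.067],
    [0.0002,-0.0045,0,0.1],
    [0.0003,-0.006,0,0.133]
  ]
}}

```text
t: 13.4
tool_pos: [0.5458, 0.0872, 0.0867]
tool_rot: [0.878, -0.479, 0.0, 0.0]
ft_force: [-2.4, -4.8, 7.8]
finger_gap: 0.176
gripper_force: 29.1
```

```bash
python3 -c "
from h import *
arc([6])"
```

```text
t 13.4 ang 122.67 head-ang -269.91 rad 0.0573 Ftan -4.59 Frad -2.71 Fz 7.8 gap 0.176
[[0.0003, -0.006, 0, 0.133]]
Mz 0.245 eff push at 58 8.75
```

Emit:
{"name": "play_rows", "arguments": {
  "plan": [
    [0,-0.0015,0,0.033],
    [0.0001,-0.003,0,0.067]
  ]
}}

```text
t: 13.65
tool_pos: [0.5483, 0.0888, 0.0868]
tool_rot: [0.865, -0.502, 0.0, 0.0]
ft_force: [-2.4, -2.7, 7.3]
finger_gap: 0.172
gripper_force: 29.2
```

```bash
python3 -c "
from h import *
arc([3])"
```

```text
t 13.65 ang 119.67 head-ang -269.93 rad 0.0573 Ftan -3.43 Frad -1.17 Fz 7.27 gap 0.172
[[0.0001, -0.003, 0, 0.067]]
Mz 0.199 eff push at 58 6.81
```

Still loose; continue.

Emit:
{"name": "play_rows", "arguments": {
  "plan": [
    [0,-0.0015,0,0.033],
    [0.0001,-0.003,0,0.067],
    [0.0002,-0.0045,0,0.1],
    [0.0003,-0.006,0,0.133]
  ]
}}

```text
t: 14.15
tool_pos: [0.5537, 0.0914, 0.0868]
tool_rot: [0.838, -0.546, 0.0, 0.0]
ft_force: [-2.1, -3.4, 8.2]
finger_gap: 0.175
gripper_force: 29.1
```

```bash
python3 -c "
from h import *
arc([6])"
```

```text
t 14.15 ang 113.7 head-ang -269.94 rad 0.0573 Ftan -3.34 Frad -2.28 Fz 8.17 gap 0.175
[[0.0003, -0.006, 0, 0.133]]
Mz 0.169 eff push at 58 6.22
```

Emit:
{"name": "play_rows", "arguments": {
  "plan": [
    [0,-0.0015,0,0.033],
    [0.0001,-0.003,0,0.067],
    [0.0002,-0.0045,0,0.1],
    [0.0003,-0.006,0,0.133]
  ]
}}

```text
t: 14.65
tool_pos: [0.5592, 0.0936, 0.0868]
tool_rot: [0.808, -0.589, 0.0, 0.0]
ft_force: [-1.7, -5.0, 7.5]
finger_gap: 0.175
gripper_force: 29.1
```

```bash
python3 -c "
from h import *
arc([6])"
```

```text
t 14.65 ang 107.75 head-ang -269.98 rad 0.0573 Ftan -3.09 Frad -4.22 Fz 7.51 gap 0.175
[[0.0003, -0.006, 0, 0.133]]
Mz 0.22 eff push at 58 6.84
```

Emit:
{"name": "play_rows", "arguments": {
  "plan": [
    [0,-0.0015,0,0.033],
    [0.0001,-0.003,0,0.067],
    [0.0002,-0.0045,0,0.1],
    [0.0003,-0.006,0,0.133]
  ]
}}

```text
t: 15.15
tool_pos: [0.565, 0.0951, 0.0868]
tool_rot: [0.776, -0.631, 0.0, 0.0]
ft_force: [-2.7, -4.1, 8.0]
finger_gap: 0.172
gripper_force: 29.2
```

```bash
python3 -c "
from h import *
arc([6])"
```

```text
t 15.15 ang 101.8 head-ang -270.01 rad 0.0573 Ftan -3.5 Frad -3.48 Fz 7.96 gap 0.172
[[0.0003, -0.006, 0, 0.133]]
Mz 0.223 eff push at 58 7.3
```

Emit:
{"name": "play_rows", "arguments": {
  "plan": [
    [0,-0.0015,0,0.033],
    [0.0001,-0.003,0,0.067],
    [0.0002,-0.0045,0,0.1],
    [0.0003,-0.006,0,0.133]
  ]
}}

```text
t: 15.65
tool_pos: [0.5708, 0.096, 0.0868]
tool_rot: [0.742, -0.67, 0.0, 0.0]
ft_force: [-3.9, -4.1, 8.2]
finger_gap: 0.176
gripper_force: 29.2
```

```bash
python3 -c "
from h import *
arc([6])"
```

```text
t 15.65 ang 95.87 head-ang -270.06 rad 0.0573 Ftan -4.27 Frad -3.69 Fz 8.2 gap 0.176
[[0.0003, -0.006, 0, 0.133]]
Mz 0.259 eff push at 58 8.68
```

Possibly biting; smaller step.

Emit:
{"name": "play_rows", "arguments": {
  "plan": [
    [0,-0.0015,0,0.033],
    [0.0001,-0.003,0,0.067]
  ]
}}

```text
t: 15.9
tool_pos: [0.5737, 0.0962, 0.0868]
tool_rot: [0.724, -0.69, 0.0, 0.001]
ft_force: [-3.6, -3.4, 9.4]
finger_gap: 0.174
gripper_force: 29.4
```

```bash
python3 -c "
from h import *
arc([3])"
```

```text
t 15.9 ang 93.01 head-ang -270.21 rad 0.0573 Ftan -3.8 Frad -3.18 Fz 9.45 gap 0.174
[[0.0001, -0.003, 0, 0.067]]
Mz 0.277 eff push at 58 8.52
```

Emit:
{"name": "play_rows", "arguments": {
  "plan": [
    [0,-0.0015,0,0.033],
    [0.0001,-0.003,0,0.067]
  ]
}}

```text
t: 16.15
tool_pos: [0.5766, 0.0962, 0.0869]
tool_rot: [-0.706, 0.708, -0.0, -0.001]
ft_force: [-4.8, -3.0, 10.8]
finger_gap: 0.173
gripper_force: 29.5
```

```bash
python3 -c "
from h import *
arc([2])"
```

```text
t 16.15 ang 90.1 head-ang 89.69 rad 0.0572 Ftan -4.84 Frad -2.99 Fz 10.76 gap 0.173
[[0.0, -0.002, 0, 0.044]]
Mz 0.312 eff push at 58 10.15
```

Emit:
{"name": "play_rows", "arguments": {
  "plan": [
    [0,-0.001,0,0.022],
    [0,-0.002,0,0.044]
  ]
}}

```text
t: 16.4
tool_pos: [0.5785, 0.0962, 0.0869]
tool_rot: [-0.694, 0.72, -0.0, -0.001]
ft_force: [-6.0, -2.5, 10.6]
finger_gap: 0.172
gripper_force: 29.6
```

```bash
python3 -c "
from h import *
arc([2])"
```

```text
t 16.4 ang 88.24 head-ang 89.58 rad 0.0573 Ftan -5.89 Frad -2.73 Fz 10.58 gap 0.172
[[0.0, -0.002, 0, 0.044]]
Mz 0.363 eff push at 58 12.08
```

Emit:
{"name": "play_rows", "arguments": {
  "plan": [
    [0,0,0,0],
    [0,0,0,0],
    [0,0,0,0]
  ]
}}

```text
t: 16.77
tool_pos: [0.5785, 0.0962, 0.0869]
tool_rot: [-0.694, 0.72, -0.0, -0.001]
ft_force: [-5.4, -3.8, 10.3]
finger_gap: 0.17
gripper_force: 29.5
```

```bash
python3 -c "
from h import *
arc([1])"
```

```text
t 16.77 ang 88.15 head-ang 89.7 rad 0.0573 Ftan -5.31 Frad -3.93 Fz 10.35 gap 0.17
[[0.0, -0.001, 0, 0.022]]
Mz 0.291 eff push at 58 10.26
```

Emit:
{"name": "play_rows", "arguments": {
  "plan": [
    [0,0,0,0],
    [0,0,0,0],
    [0,0,0,0],
    [0,0,0,0],
    [0,0,0,0],
    [0,0,0,0],
    [0,0,0,0],
    [0,0,0,0]
  ]
}}

```text
t: 17.77
tool_pos: [0.5785, 0.0962, 0.0869]
tool_rot: [-0.694, 0.72, -0.0, -0.001]
ft_force: [-3.7, -2.8, 10.1]
finger_gap: 0.177
gripper_force: 29.5
```

```bash
python3 -c "
from h import *
arc([1])"
```

```text
t 17.77 ang 88.16 head-ang 89.69 rad 0.0573 Ftan -3.59 Frad -2.92 Fz 10.08 gap 0.177
[[0.0, -0.001, 0, 0.022]]
Mz 0.208 eff push at 58 7.13
```

Firm: 12 N while moving, sagging to about 7 N held. Open and lift.

Emit:
{"name": "play_rows", "arguments": {
  "plan": [
    [0,0,0,0],
    [0,0,0,0],
    [0,0,0,0],
    [0,0,-0.04,0],
    [0,0,-0.1,0],
    [0,0,-0.15,0],
    [0,0,-0.15,0],
    [0,0,-0.15,0],
    [0,0,-0.15,0]
  ],
  "gripper": 0.1
}}

```text
t: 18.9
tool_pos: [0.5783, 0.0969, 0.2342]
tool_rot: [-0.693, 0.72, 0.0, -0.001]
ft_force: [-1.0, 0.4, -0.8]
finger_gap: 0.549
gripper_force: 0.0
```

Run:
```python
from h import *
arc([1])
snap('scene','s6');crop('s6',150,170,270,290,5,'s6c')
```

```text
t 18.9 ang 88.39 head-ang 89.42 rad 0.0579 Ftan -0.97 Frad 0.4 Fz -0.78 gap 0.549
[[-0.0, -0.001, 0, 0.022]]
Mz -0.01 eff push at 58 0.8
```

View pics/s6c.png

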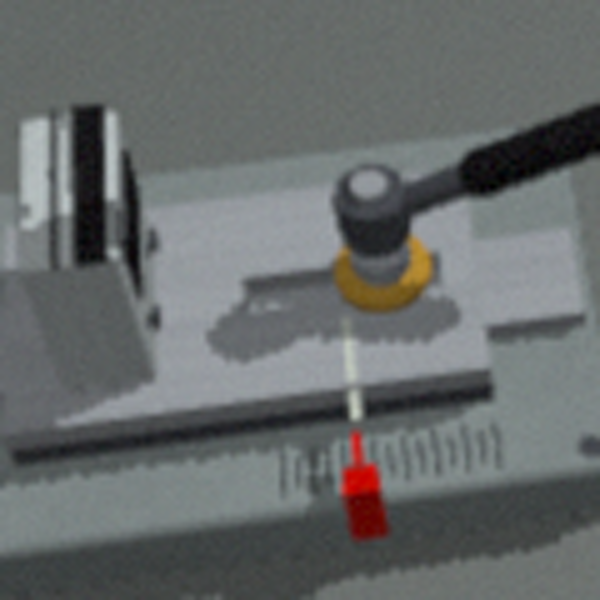

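The index end (356,418) and pointer tip (356,435) are still in line, the lever stays turned, and the gripper is clear. Handing in.

```bash
python3 -c "
from plant import r
print(r.job_done())"
```

```text
the job is handed in; nothing more can be done
None
```

I slid the base to the mark (index in line with the pointer to within about 0.5 mm in the camera view), tightened the lever to about 12 N of push, and handed the job in at about 19 s of the 67 s allowed with the gripper clear; the hand-in gave no verdict.

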